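# Stack and clip a repair-job tray

### The job

Put the blue parts tray, with what lies in it, away on top of the grey tray that holds the phone: carry it level and lower it so that its four corner lugs drop into the sockets in the grey tray's corner pillars. The grey tray has a little play in its aluminium corner frame, so find the sockets by feel instead of forcing the tray, then press it gently down until both orange end clips have snapped over it and it sits fully home and level. Leave the other things on the bench where they are.

Things in the scene. Friction and masses are not known exactly. Their poses are not given: they have to be found in the camera images.
- tray_grip (a point): Centre of the black carrying bar over the middle of the blue parts tray (loose, 0.35 to 0.6 kg with contents, walls 40 mm high). Bar 90 mm long (tray x), 14 mm wide (y), 16 mm high, open below for 18 mm. It is 66 mm above the tray's underside: 80 mm above the bench at the start, 111 mm when home, about 119 mm when standing loosely on the clips, 124 mm with the lugs on the pillar tops.
- tray_under (a point): Middle of the blue tray's flat underside, 176 mm (x) by 126 mm (y), z up; 14 mm above the bench at the start, 45 mm when home. Under each corner a square lug 14 x 14 mm, 14 mm long, tapering to 12 x 12 mm at its tip, centred 74 mm (x) and 49 mm (y) from the middle. Fits either way round. The clips snap over a rib on each end wall. The lugs break if the trays bear on each other with over 60 N.
- tray_end_a (a point): Middle of the top of the blue tray's end ledge at its -x end, 81 mm from the middle and 40 mm above the underside: flat, 14 mm (x) by 120 mm (y), a good place to press. 85 mm above the bench when home, about 93 mm when standing loosely on the clips, 98 mm with the lugs on the pillar tops.
- tray_end_b (a point): The same ledge at the blue tray's +x end.
- frame_mid (a point): Middle, at bench height, of the locating frame: four aluminium angle corners 14 mm high fixed to the bench. The grey tray (176 x 126 mm, loose, about 0.9 kg, a phone in it) stands in it, long side along the frame's x. It has play: its middle lies up to 3 mm from this point in x and 7 mm in y, turned up to 0.015 rad; its exact place is not reported.
- frame_seat (a point): Point 45 mm above frame_mid: the height at which the blue tray's underside sits when home. The grey tray's four corner pillars end at 44 mm; each has a square socket 16 x 16 mm, 13 mm deep, sharp-edged, centred 74 mm (x) and 49 mm (y) from the grey tray's middle. The lug tips stand on the socket floors when home.
- clip_a (a joint): Orange spring clip, 36 mm wide, at the grey tray's -x end, hinged at its foot, flared lip 71 mm above the bench. 0 rad = upright, grows outward. From 9 to 3 mm above home the blue tray's rib pushes it out (to about 0.05 rad), then it snaps back over the rib and the tray drops home. The tray's own weight is not enough: it takes 4 to 15 N pressed at that end, about twice that in the middle for both.
- clip_b (a joint): The same clip at the grey tray's +x end.
- shield: Bare metal shield plate 40 x 26 x 6 mm, lying loose in the blue tray. Origin: centre of its underside.
- screwjar: White screw jar with red lid, 31 mm across, 24 mm high, standing loose in the blue tray. Origin: centre of its underside.
- tape: Bystander: blue roll of tape lying flat, 64 mm across, 19 mm high. Origin: centre of its underside.
- driver: Bystander: yellow screwdriver lying on the mat, 150 mm long. Origin: under its middle; x axis towards its tip.
- flux: Bystander: small flux bottle with green cap, 34 mm across, 62 mm high. Origin: centre of its underside.
- meter: Bystander: orange multimeter lying on its back, 150 x 78 x 35 mm. Origin: centre of its underside.
- pliers: Bystander: red-handled pliers lying flat, about 150 mm long. Origin: under the jaw end of the handles.
- brush: Bystander: thin red flux brush, 150 mm long. Origin: under its middle.

How it is judged:
By the outcome, as a careful person would: the job done as asked, in the order asked, and still so for the second after the job is handed in, with the robot touching nothing.
It also fails if it takes over 72 s, if anything falls off the work surface, if the arm or the gripper's body presses on something with over 40 N, if the wrist force passes 120 N, or if a joint passes its speed limit or range.

### The arm

A 6-joint arm with a two-finger parallel gripper is mounted at the origin on the work surface. World frame = base frame: x ahead of the robot, y to its left, z up, the work surface at z = 0. Lengths are in mm, angles in rad, forces in N, time in s.
With the tool pointing down it reaches from about 300 to 850 mm from the base axis. Payload 4.2 kg.
Tool frame: the origin (TCP) lies between the finger pads; the fingertips stand 17 mm ahead of it and the grasp point (between the pads) lies 2 mm behind it; z points along the fingers, y is the line along which they close (so a half turn about z gives the same grasp; the last joint's range is limited). The gripper opens to 91 mm and grips with 3 to 60 N. Pads are 32 mm wide; open, the fingers measure 118 mm over their backs; the gripper's body (76 mm by 178 mm) begins 60 mm behind the grasp point.
Start: joints at [-1.192, 0.32, 1.565, -0, 1.257, -0.02], TCP at [223.284, -529.892, 230.976] pointing down, gripper open.
Joint ranges: [-3.11, 3.11], [-0.84, 2.01], [0.21, 2.61], [-1.34, 4.49], [0.05, 2.63], [-2.56, 2.56]. Speed limits (rad/s): [2.57, 2.57, 3.14, 3.14, 3.14, 3.14].

### API

Orientations are given as [roll, pitch, yaw] about the fixed x, y, z axes, in that order (R = Rz(yaw) Ry(pitch) Rx(roll)).
In Python, from rig import monitor, imaging, bot, regions_of, pinpoint gives the robot as it stands. The module is installed in compiled form; this text tells all that it offers.
- The arm moves only by the tool servo_tool, never from a script. Its arguments are lists of equal length, an entry for each row: "grip": the opening, from -1 (shut) to 1 (fully open); "slide": the shift along the world's x, y, z in cm, a list of three; "twist": the turn, a rotation vector about the world's x, y, z in degrees, a list of three. A call has 1 to 20 rows; each row shifts and turns the commanded pose from where the row before left it; what a row does not reach is not made up. A row lasts 1/8 s, in which the tool goes at most 62.5 mm and 10.7 degrees, less where a joint would pass 70% of its speed; a pose out of reach is approached as far as the arm can. A call is refused whole if a number of a shift passes 6.25 or a number of a turn 10.7, either way. A call with a gripper value outside its range is refused whole. The fingers move at their own pace and stop on an object; the grip force is fixed at half the most. Time passes only in rows, so rows that do not move let the fingers close. It gives the time, the measured TCP pose, the force, the opening and the grip force at its end, in the units of the state.
- monitor.get_obs(): the state, without advancing time (a new reading comes with each control period).
- imaging.camera(name): name is "scene" or "top"; returns a dict with "img" (420x560x3 uint8, blue, green, red), "intrinsics" (3x3 intrinsics, pixels), "origin" and "rotation" of the camera in the world. Camera axes: x right, y down, z forward; pixel columns grow to the right and rows downward; lengths in mm; the calibration is good to about 2 mm. A picture is of the moment at which its call begins. There is no depth.
- bot.job_done(): hands the job in; it is judged then, once.
Trained networks look in a picture, given as the dict that the camera call returned (one of the last four; its "shot" number tells which), for a name from the list of things; names that differ only in an ending like _2 or _b are one class to them, and where a whole thing is asked for, a point or a joint stands for the part that bears it (a point fixed in the world has none). Each returns a list of dicts, best first, with "p" (0 to 1); they miss things now and then, are a little off and sometimes report something else, mostly with a low value. They report only what shows in the picture. A call takes as long as a camera call.
- regions_of(thing, picture): "mask" (420x560 bool, what is visible of it) and "rect" ([left, top, right, bottom] in pixels, round what is visible of it).
- pinpoint(thing, picture): "xy" ([column, row] in pixels: a listed point, or the origin of a listed thing).
The state is a dict: "t": time; "qpos": joint angles; "qvel": joint speeds; "joint_efforts": joint torques, N m; "ee_pos": TCP position; "tool_rot": TCP orientation; "wrist_force": force on the tool from outside, world axes, zero at the start; "wrist_torque": the same for the moment, N m; "opening": finger opening in mm; "finger_force": force on a finger pad.
Only numpy, scipy, OpenCV 4.12 (cv2) and the standard library are available. Lean on these libraries where they do the work, as an engineer would, in place of code of your own. Each camera call takes 0.05 s, during which the arm holds its last target. There are 200 camera calls.

## Working session

There is one attempt and no reset: what is moved stays moved. The work goes in short steps, Python scripts to look and compute and a tool call to move; the robot and the scene stay as the last step left them, time stands still between calls to the robot, and variables do not carry over. Pictures are saved under pics/ and viewed, at most 10 in all, crops included, and the job is handed in when it is done.

Besides the shell and the picture viewer there is one more tool, called after ">>>" as name(argument=value, ...) on one line, values as JSON. servo_tool: Moves the arm, as the interface text tells. Its arguments: {"type":"object","properties":{"grip":{"type":"array"},"slide":{"type":"array"},"twist":{"type":"array"}},"required":["grip","slide","twist"]}

```bash
mkdir -p pics; cat > h.py <<'E'
import numpy as np, cv2
from rig import monitor, imaging, bot, regions_of, pinpoint
def ray(c,xy):
    d=np.array(c["rotation"])@np.linalg.solve(np.array(c["intrinsics"]),[xy[0],xy[1],1.]); return np.array(c["origin"],float),d/np.linalg.norm(d)
def onz(c,xy,z):
    o,d=ray(c,xy); return o+d*(z-o[2])/d[2]
def tri(obs):
    A=np.zeros((3,3));b=np.zeros(3);R=[ray(c,xy) for c,xy in obs]
    for o,d in R:
        P=np.eye(3)-np.outer(d,d);A+=P;b+=P@o
    x=np.linalg.solve(A,b); return x,[round(float(np.linalg.norm((np.eye(3)-np.outer(d,d))@(x-o))),1) for o,d in R]
def look():
    return {n:imaging.camera(n) for n in("scene","top")}
E
python3 - <<'E'
from h import *
np.set_printoptions(precision=1,suppress=True)
C=look()
for n,c in C.items(): cv2.imwrite(f"pics/{n}0.png",c["img"]); print(n,np.array(c["origin"]))
for t in ["tray_grip","tray_under","tray_end_a","tray_end_b","frame_mid","frame_seat","clip_a","clip_b","shield","screwjar","tape","driver","flux","meter","pliers","brush"]:
    r={n:pinpoint(t,c) for n,c in C.items()}
    print(t,{n:[(np.array(d["xy"]),round(d["p"],2)) for d in v[:3]] for n,v in r.items()})
    if all(r.values()): print("   ",*tri([(C[n],r[n][0]["xy"]) for n in C]))
o=monitor.get_obs();print(o["ee_pos"],o["tool_rot"],o["t"],o["opening"])
E
```

```text
scene [1417.7  481.1  798.9]
top [ 365.    -0.8 1122.5]
tray_grip {'scene': [(array([249.3, 195.9]), 0.71), (array([441.3, 264.7]), 0.15)], 'top': [(array([339.4, 192.5]), 0.6)]}
    [891.3 240.2 960.7] [853.2, 853.2]
tray_under {'scene': [(array([237.1, 221.8]), 0.64)], 'top': [(array([339.1, 198.3]), 0.75)]}
    [891.3 240.2 960.7] [853.2, 853.2]
tray_end_a {'scene': [(array([251. , 194.9]), 0.61), (array([218.9, 227.7]), 0.57)], 'top': [(array([129.3, 194.7]), 0.7), (array([346.8, 227.4]), 0.68)]}
    [891.3 240.2 960.7] [853.2, 853.2]
tray_end_b {'scene': [(array([251. , 194.9]), 0.61), (array([218.9, 227.7]), 0.57)], 'top': [(array([129.3, 194.7]), 0.7), (array([346.8, 227.4]), 0.68)]}
    [891.3 240.2 960.7] [853.2, 853.2]
frame_mid {'scene': [], 'top': []}
frame_seat {'scene': [], 'top': []}Traceback (most recent call last):
  File "<stdin>", line 6, in <module>
ValueError: it knows: brush, driver, flux, frame_mid, frame_seat, meter, pliers, screwjar, shield, tape, tray_end, tray_grip, tray_under
```

```bash
python3 - <<'E'
from h import *
np.set_printoptions(precision=4,suppress=True)
C=look()
for n,c in C.items(): print(n,c["intrinsics"],c["rotation"],c["origin"],ray(c,[280,210]))
np.set_printoptions(precision=1,suppress=True)
for t in ["tray_grip","tray_under","tray_end","frame_mid","shield","screwjar","tape","driver","flux","meter","pliers","brush"]:
    r={n:pinpoint(t,c) for n,c in C.items()}
    print(t,{n:[(np.array(d["xy"]),round(d["p"],2)) for d in v[:3]] for n,v in r.items()})
    if all(r.values()): print("   ",*tri([(C[n],r[n][0]["xy"]) for n in C]))
o=monitor.get_obs();print(o["ee_pos"],o["tool_rot"],o["t"],o["opening"])
E
```

```text
scene [[435.9178   0.     273.3765]
 [  0.     435.9178 210.0442]
 [  0.       0.       1.    ]] [-2.1951 -0.0006  2.106 ] [1417.6631  481.1429  798.8923] (array([1417.6631,  481.1429,  798.8923]), np.float64(1.0))
top [[441.1726   0.     284.5388]
 [  0.     441.1726 203.8254]
 [  0.       0.       1.    ]] [-2.947   0.0045 -1.5815] [ 364.9614   -0.8164 1122.5003] (array([ 364.9614,   -0.8164, 1122.5003]), np.float64(-1.0))
tray_grip {'scene': [(array([236.2, 205.7]), 0.89)], 'top': [(array([339.7, 193.8]), 0.82), (array([449.6, 279.5]), 0.22)]}
    [891.3 240.2 960.7] [853.2, 853.2]
tray_under {'scene': [(array([236. , 219.6]), 0.68), (array([304. , 210.5]), 0.45)], 'top': [(array([341.7, 200.9]), 0.86), (array([351.9, 203.6]), 0.62), (array([458.2, 215.1]), 0.16)]}
    [891.3 240.2 960.7] [853.2, 853.2]
tray_end {'scene': [(array([219.1, 226. ]), 0.8), (array([248.7, 194.3]), 0.61)], 'top': [(array([337.6, 166.2]), 0.98), (array([285. , 263.9]), 0.65)]}
    [891.3 240.2 960.7] [853.2, 853.2]
frame_mid {'scene': [], 'top': []}
shield {'scene': [(array([243.9, 227.7]), 0.47), (array
[... 477 characters left out ...]
array([279.7, 146.3]), 0.71)]}
    [891.3 240.2 960.7] [853.2, 853.2]
flux {'scene': [(array([441.6, 263.9]), 0.83)], 'top': [(array([111.5, 264.3]), 0.56)]}
    [891.3 240.2 960.7] [853.2, 853.2]
meter {'scene': [(array([167.5, 190.1]), 0.76)], 'top': [(array([460.6, 211. ]), 0.72)]}
    [891.3 240.2 960.7] [853.2, 853.2]
pliers {'scene': [(array([417. , 303.5]), 0.85)], 'top': [(array([125.3, 196.8]), 0.97)]}
    [891.3 240.2 960.7] [853.2, 853.2]
brush {'scene': [(array([243.8, 226.4]), 0.64), (array([201. , 169.6]), 0.6)], 'top': [(array([451.3, 280.2]), 0.8), (array([333.6, 165.6]), 0.37)]}
    [891.3 240.2 960.7] [853.2, 853.2]
[ 223.3 -529.9  231. ] [3.1 0.  0.4] 2.0 91.16150880315219
```

View pics/scene0.png

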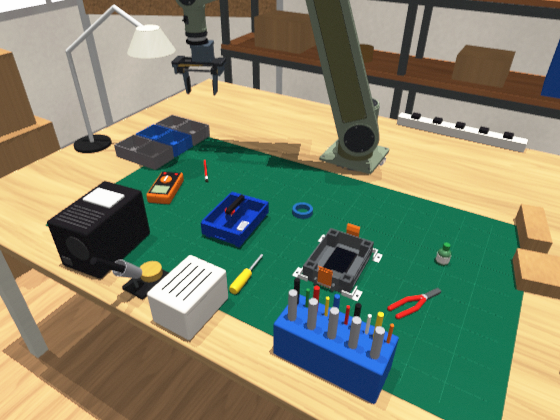

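View pics/top0.png

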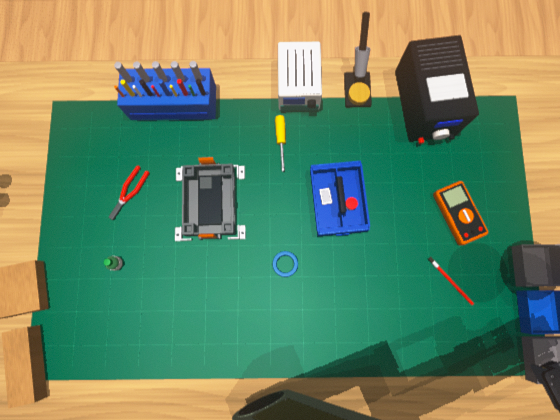

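```bash
sed -i 's/^import numpy.*/&\nfrom scipy.spatial.transform import Rotation as Ro/; s/d=np.array(c\["rotation"\])@/d=Ro.from_euler("xyz",c["rotation"]).as_matrix()@/' h.py
python3 - <<'E'
from h import *
np.set_printoptions(precision=1,suppress=True)
C=look()
Z=dict(tray_grip=80,tray_under=14,tray_end=54,shield=16,screwjar=16,frame_mid=0)
for t in ["tray_grip","tray_under","tray_end","screwjar","shield"]:
    r={n:pinpoint(t,c) for n,c in C.items()}
    print(t,{n:[(np.array(d["xy"]),round(d["p"],2),onz(C[n],d["xy"],Z[t])) for d in v[:3]] for n,v in r.items()})
    if all(r.values()): print("   ",*tri([(C[n],r[n][0]["xy"]) for n in C]))
T,S=C["top"],C["scene"]
for t,z in (("tray_grip",54),("frame_mid",14)):
  for d in regions_of(t,T)[:2]:
    print(t,d["p"],d["rect"],int(d["mask"].sum()))
    k=np.argwhere(d["mask"])[:,::-1].astype(np.float32)
    if len(k)>50:
        q=np.array([onz(T,p,z)[:2] for p in k],np.float32); print(cv2.minAreaRect(q))
cv2.imwrite("pics/a.png",np.vstack([np.hstack([cv2.resize(T["img"][150:250,165:255],(360,400),interpolation=cv2.INTER_CUBIC),cv2.resize(T["img"][150:250,295:385],(360,400),interpolation=cv2.INTER_CUBIC)])]))
cv2.imwrite("pics/b.png",cv2.resize(S["img"][180:310,190:390],(800,520),interpolation=cv2.INTER_CUBIC))
E
```

```text
tray_grip {'scene': [(array([239.8, 205.1]), 0.78, array([ 587.5, -122.5,   80. ]))], 'top': [(array([343.8, 193.5]), 0.71, array([ 594.3, -141.9,   80. ]))]}
    [ 589.4 -132.9   80. ] [9.9, 9.9]
tray_under {'scene': [(array([237.8, 219.4]), 0.65, array([ 575.9, -141.1,   14. ]))], 'top': [(array([338.9, 200.1]), 0.75, array([ 591.6, -137.6,   14. ]))]}
    [ 588.3 -134.4   25.1] [2.1, 2.1]
tray_end {'scene': [(array([248.5, 193.1]), 0.89, array([ 490.4, -157.5,   54. ])), (array([219.3, 226.1]), 0.78, array([ 670.6, -136.1,   54. ]))], 'top': [(array([343.7, 226.9]), 0.92, array([ 516.5, -142.1,   54. ])), (array([334.7, 169.3]), 0.82, array([ 662.3, -124.9,   54. ])), (array([458.7, 215. ]), 0.25, array([ 542.7, -424.9,   54. ]))]}
    [ 514.2 -140.2   73.3] [0.8, 0.8]
screwjar {'scene': [], 'top': [(array([352.5, 201.3]), 0.53, array([ 587.7, -172. ,   16. ]))]}
shield {'scene': [(array([245.5, 226.6]), 0.65, array([ 595.4, -100.4,   16. ]))], 'top': [(array([326.8, 193.6]), 0.57, array([ 608.6, -106.9,   16. ]))]}
    [ 604.2 -101.1   23. ] [5.8, 5.8]
tray_grip 0.76 [310.3, 158.5, 369.4, 237.5] 3499
((590.0673828125, -134.093505859375), (183.18734741210938, 131.8844451904297), 5.2287750244140625)
frame_mid 0.89 [175.4, 167.6, 244.7, 240.5] 364
((590.9891357421875, 191.95480346679688), (191.6892852783203, 179.4653778076172), 1.1586934328079224)
```

View pics/a.png

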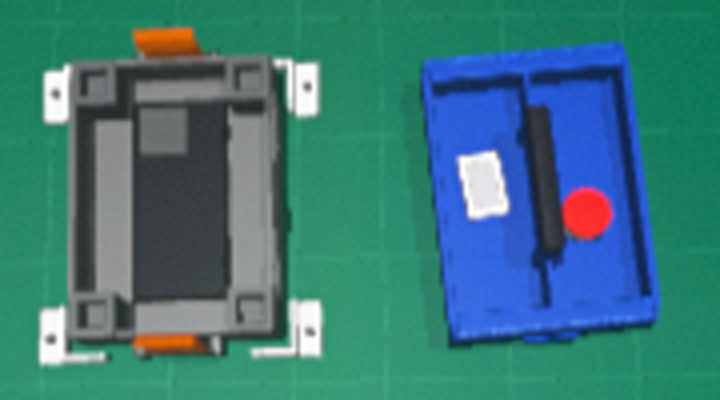

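View pics/b.png

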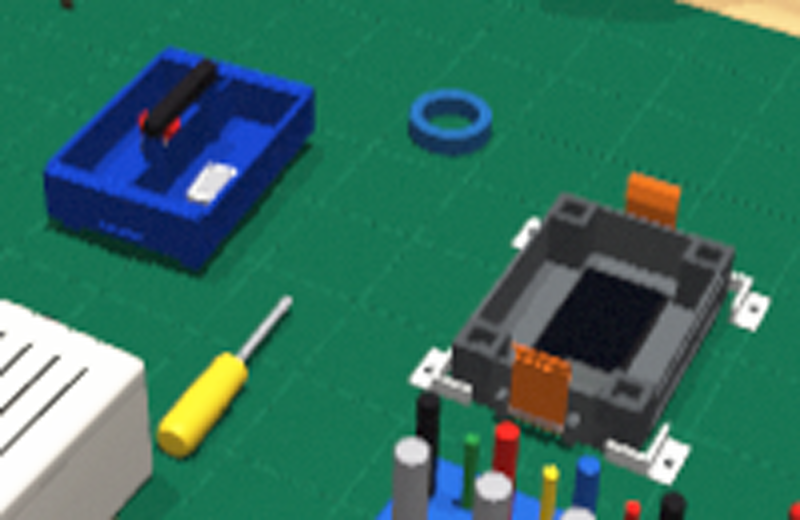

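```bash
cat >> h.py <<'E'
def edge(img,ch,lo,hi,fixed,axis):
    """subpixel first crossing of half level along axis ('c' column scan at rows fixed, 'r' row scan at cols fixed)"""
    P=[]
    for f in fixed:
        s=(img[f,lo:hi] if axis=='c' else img[lo:hi,f]).astype(float); s=ch(s); m=(s[:3].mean()+s[-3:].mean())/2; u=s-m
        k=np.where(u[:-1]*u[1:]<0)[0]
        if len(k):
            k=k[0]; v=lo+k+u[k]/(u[k]-u[k+1]); P.append((v,f) if axis=='c' else (f,v))
    return P
green=lambda s:s[...,1]-s[...,2]
def line(c,P,z,along):
    q=np.array([onz(c,p,z)[:2] for p in P]); a,b=(0,1) if along=='x' else (1,0)
    k=np.polyfit(q[:,a],q[:,b],1); r=q[:,b]-np.polyval(k,q[:,a]); g=abs(r)<max(1.,1.5*np.median(abs(r))); k=np.polyfit(q[g,a],q[g,b],1)
    return k,round(float(r[g].std()),2),int(g.sum())
def bar(c,z,cols,rows):
    p=c["img"][rows[0]:rows[1],cols[0]:cols[1]].max(2)
    n,l,st,ce=cv2.connectedComponentsWithStats((p<60).astype(np.uint8)); i=1+st[1:,4].argmax()
    k=np.argwhere(l==i)[:,::-1]+[cols[0],rows[0]]
    return cv2.minAreaRect(np.array([onz(c,q,z)[:2] for q in k],np.float32)),int(st[i,4])
E
python3 - <<'E'
from h import *
np.set_printoptions(precision=2,suppress=True)
C=look();T=C["top"];I=T["img"]
print("sock",[onz(T,(165+x/4,150+y/4),44)[:2] for x,y in((97,84),(247,80),(95,313),(249,308))])
print("left +y",line(T,edge(I,green,177,188,range(182,224),'c'),44,'x'))
L=edge(I,green,160,170,list(range(186,197))+list(range(219,230)),'r')
print("top +x",[np.round(p,1) for p in L],line(T,[p for p in L],44,'y'))
print(bar(T,85,(330,350),(170,220)))
print("blue +x",line(T,edge(I,green,156,168,range(316,356),'r'),54,'y'), "blue -x", line(T,edge(I,green,228,245,range(320,330),'r'),54,'y'))
print("blue -y",line(T,edge(I,green,352,378,range(170,225),'c'),54,'x'))
d=regions_of("frame_mid",T)[0];m=d["mask"].astype(np.uint8)
n,l,st,ce=cv2.connectedComponentsWithStats(m);print(st[1:],ce[1:])
for S in(C["scene"],):
  print(bar(S,85,(222,250),(190,220)))
E
```

```text
sock [array([665.08, 242.07]), array([666.56, 147.13]), array([518.92, 238.76]), array([520.95, 143.77])]
left +y (array([  0.03, 241.89]), 0.1, 42)
top +x [array([186. , 164.6]), array([187. , 164.6]), array([188. , 164.6]), array([189. , 164.6]), array([190. , 164.6]), array([191. , 164.6]), array([192. , 164.6]), array([193. , 164.5]), array([194. , 164.5]), array([195. , 164.4]), array([196. , 164.3]), array([219. , 162.9]), array([220. , 163.5]), array([221. , 163.5]), array([222. , 163.5]), array([223. , 163.4]), array([224. , 163.4]), array([225. , 163.5]), array([226. , 163.4]), array([227. , 163.4]), array([228. , 163.3]), array([229. , 163.2])] (array([ -0.02, 687.39]), 0.17, 21)
(((589.3661499023438, -128.65670776367188), (85.42491912841797, 9.389259338378906), 9.732747077941895), 54)
blue +x (array([ -0.08, 670.04]), 0.34, 39) blue -x (array([ -0.11, 483.61]), 0.46, 10)
blue -y (array([   0.08, -249.39]), 2.61, 42)Traceback (most recent call last):
  File "<stdin>", line 11, in <module>
IndexError: list index out of range
```

```bash
python3 - <<'E'
from h import *
np.set_printoptions(precision=4,suppress=True)
C=look();T=C["top"];I=T["img"]
k1=line(T,edge(I,green,177,188,range(182,224),'c'),44,'x')[0]
k2=line(T,edge(I,green,160,170,list(range(186,197))+list(range(219,230)),'r'),44,'y')[0]
print(k1,np.polyval(k1,592),k2,np.polyval(k2,193))
print("bar",onz(T,(341.25,194.5),88),onz(T,(339.25,176.75),88),onz(T,(343.25,212.5),88))
k3=line(T,edge(I,green,156,168,range(316,356),'r'),54,'y')[0]; print("blue",k3,np.polyval(k3,-134))
g=green(I.astype(float));print(g[200,350:378].astype(int),I[200,350:378].tolist()[10:24])
S=C["scene"];print(I[194,334:350].max(1));print("scene bar px",onz(S,(190+146/4,180+130/4),88),onz(S,(190+210/4,180+64/4),88))
d=[("scene",(190+178/4,180+97/4)),("top",(341.25,194.5))];print(tri([(C[n],p) for n,p in d]))
o=monitor.get_obs();print(np.array(o["ee_pos"]),np.array(o["tool_rot"]),np.array(o["wrist_force"]),o["t"])
E
```

```text
[  0.0294 241.8248] 259.2084033237851 [ -0.0227 687.4553] 683.0646435662862
bar [ 590.1371 -134.5871   88.    ] [ 634.1051 -131.3167   88.    ] [ 546.2616 -137.7837   88.    ]
blue [ -0.0782 669.9097] 680.3853666939124
[-213 -206 -207 -211 -208 -212 -189  -73   34   48   44   40   22   19
   27   50   55   96   99  100   97   99  102   98   98  100   97  100] [[193, 83, 39], [181, 77, 37], [101, 45, 23], [84, 40, 21], [126, 56, 29], [214, 86, 36], [207, 93, 38], [115, 125, 29], [94, 127, 28], [96, 125, 25], [99, 126, 29], [95, 124, 25], [95, 123, 21], [95, 124, 26]]
[195 194 186 102  50  57  69  63  57  63 131 217 221 218 219 218]
scene bar px [ 645.01   -127.3216   88.    ] [ 554.4494 -134.9984   88.    ]
(array([ 592.2392, -136.407 ,   80.6093]), [1.0, 1.0])
[ 223.2897 -529.8872  230.9869] [ 3.1415 -0.      0.3988] [-0.24   -0.1283  0.1545] 2.95
```

>>> servo_tool(grip=[0,0,0,0,0,0,0,0,0,0,0,0], slide=[[3.67,3.95,0],[3.67,3.95,0],[3.67,3.95,0],[3.67,3.95,0],[3.67,3.95,0],[3.67,3.95,0],[3.67,3.95,0],[3.67,3.95,0],[3.67,3.95,-2],[3.67,3.95,-4],[0,0,-2],[0,0,0]], twist=[[0,0,-1.84],[0,0,-1.84],[0,0,-1.84],[0,0,-1.84],[0,0,-1.84],[0,0,-1.84],[0,0,-1.84],[0,0,-1.84],[0,0,-1.84],[0,0,-1.84],[0,0,0],[0,0,0]])

```text
t: 4.45
ee_pos: [586.9, -136.8, 151.9]
tool_rot: [-3.14, 0.004, 0.079]
wrist_force: [-0.2, -0.2, 0.0]
opening: 45.5
finger_force: 0.0
```

>>> servo_tool(grip=[0,0,0,0,0], slide=[[0,0,-2.5],[0,0,-2.5],[0,0,-2.3],[0,0,0],[0,0,0]], twist=[[0,0,0],[0,0,0],[0,0,0],[0,0,0],[0,0,0]])

```text
t: 5.08
ee_pos: [588.7, -138.3, 82.5]
tool_rot: [3.141, -0.003, 0.077]
wrist_force: [-0.3, -0.6, 0.8]
opening: 45.8
finger_force: 0.0
```

```bash
python3 - <<'E'
from h import *
C=look();T=C["top"];S=C["scene"]
cv2.imwrite("pics/c.png",np.hstack([cv2.resize(T["img"][140:250,290:390],(400,440),interpolation=cv2.INTER_CUBIC),cv2.resize(S["img"][170:260,190:280],(400,440),interpolation=cv2.INTER_CUBIC)]))
o=monitor.get_obs();print(o["ee_pos"],o["tool_rot"],o["wrist_force"],o["t"])
E
```

```text
[ 588.69261013 -138.12219152   82.46123081] [ 3.14049648e+00 -2.95456961e-03  7.72326034e-02] [-0.42889449  0.64113708  0.59448036] 5.175
```

View pics/c.png

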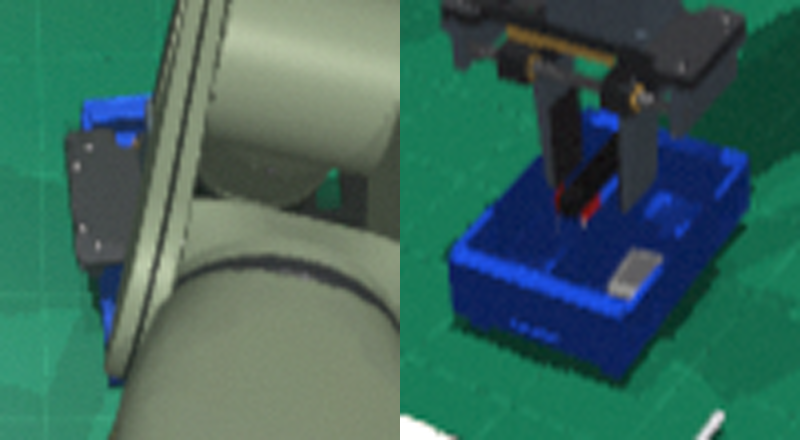

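>>> servo_tool(grip=[0,0,-1,-1,-1,-1,-1,-1], slide=[[0.18,0.33,-0.45],[0,0,0],[0,0,0],[0,0,0],[0,0,0],[0,0,0],[0,0,0],[0,0,0]], twist=[[0,0,0],[0,0,0],[0,0,0],[0,0,0],[0,0,0],[0,0,0],[0,0,0],[0,0,0]])

```text
t: 6.18
ee_pos: [589.6, -134.7, 76.3]
tool_rot: [3.141, -0.0, 0.078]
wrist_force: [0.3, -2.6, 0.3]
opening: 13.8
finger_force: 30.0
```

>>> servo_tool(grip=[-1,-1,-1,-1,-1,-1,-1,-1,-1,-1], slide=[[0,0,0.4],[0,0,0.8],[0,0,1.2],[0,0,1.6],[0,0,1.6],[0,0,1.6],[0,0,1.6],[0,0,1.0],[0,0,0.4],[0,0,0]], twist=[[0,0,0],[0,0,0],[0,0,0],[0,0,0],[0,0,0],[0,0,0],[0,0,0],[0,0,0],[0,0,0],[0,0,0]])

```text
t: 7.42
ee_pos: [589.4, -134.3, 178.1]
tool_rot: [3.142, 0.0, 0.078]
wrist_force: [-0.8, 0.4, -4.8]
opening: 14.2
finger_force: 30.0
```

```bash
python3 - <<'E'
from h import *
C=look();T=C["top"];S=C["scene"]
cv2.imwrite("pics/d.png",np.hstack([cv2.resize(T["img"][130:250,290:390],(400,480),interpolation=cv2.INTER_CUBIC),cv2.resize(S["img"][140:260,190:290],(400,480),interpolation=cv2.INTER_CUBIC)]))
o=monitor.get_obs();print(o["ee_pos"],o["tool_rot"],o["wrist_force"],o["wrist_torque"],o["t"])
E
```

```text
[ 589.14877839 -134.22209041  177.55582412] [-3.14125250e+00  1.37408802e-03  7.76707344e-02] [ 0.40054968  0.20015476 -5.69177351] [0.03575672 0.01754146 0.01141392] 7.525
```

View pics/d.png

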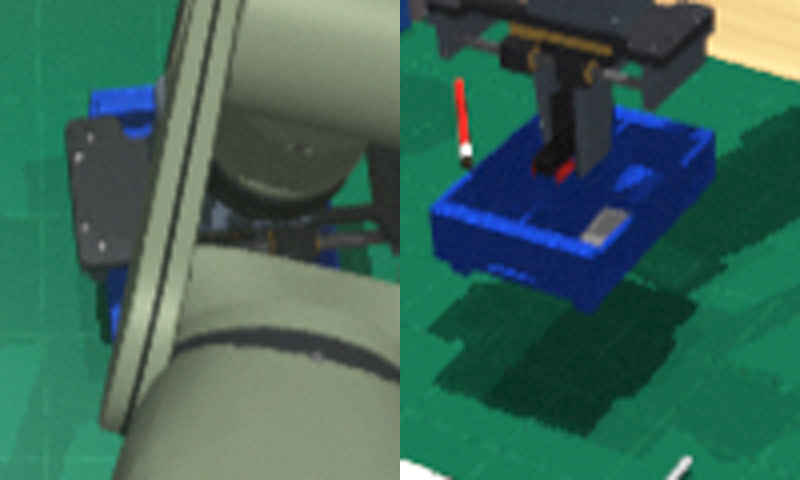

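>>> servo_tool(grip=[-1,-1,-1,-1,-1,-1,-1,-1,-1,-1,-1,-1,-1,-1,-1,-1], slide=[[0,0.8,0],[0,1.6,0],[0.05,2.4,0],[0.05,2.9,0],[0.05,2.9,0],[0.05,2.9,0],[0.05,2.9,0],[0.05,2.9,0],[0.05,2.9,0],[0,2.9,0],[0,2.9,0],[0,2.4,0],[0,1.6,0],[0,0.8,0],[0,0,0],[0,0,0]], twist=[[0,0,0],[0,0,-0.31],[0,0,-0.31],[0,0,-0.31],[0,0,-0.31],[0,0,-0.31],[0,0,-0.31],[0,0,-0.31],[0,0,-0.31],[0,0,-0.31],[0,0,-0.31],[0,0,0],[0,0,0],[0,0,0],[0,0,0],[0,0,0]])

```text
t: 9.52
ee_pos: [593.0, 193.0, 178.2]
tool_rot: [3.141, 0.0, 0.023]
wrist_force: [-0.7, 0.6, -5.3]
opening: 13.8
finger_force: 30.0
```

```bash
python3 - <<'E'
from h import *
C=look();T=C["top"];S=C["scene"]
cv2.imwrite("pics/e.png",np.hstack([cv2.resize(T["img"][130:250,155:255],(400,480),interpolation=cv2.INTER_CUBIC),cv2.resize(S["img"][190:310,280:380],(400,480),interpolation=cv2.INTER_CUBIC)]))
o=monitor.get_obs();print(o["ee_pos"],o["tool_rot"],o["wrist_force"],o["wrist_torque"],o["t"])
E
```

```text
[593.11663115 192.87415825 178.2858149 ] [3.14120059e+00 3.26014404e-05 2.26077216e-02] [-0.51508937  0.0853829  -4.97682671] [-0.0298128   0.05104656  0.06885111] 9.625
```

View pics/e.png

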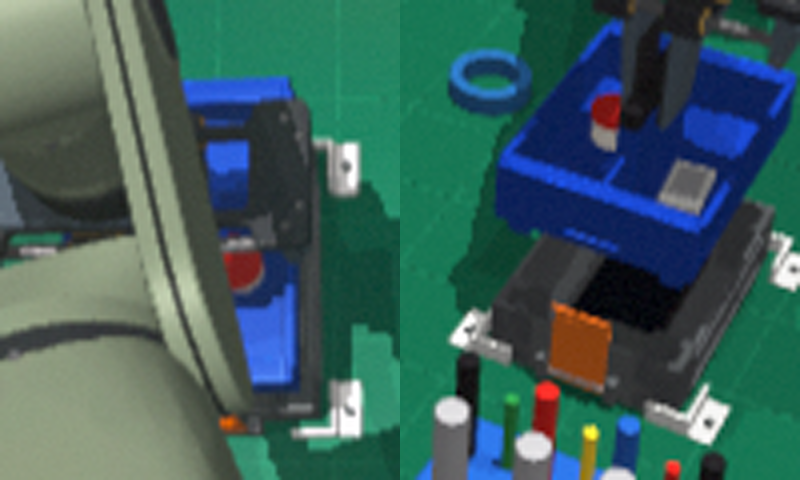

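```bash
python3 - <<'E'
from h import *
np.set_printoptions(precision=3,suppress=True)
T=imaging.camera("top");I=T["img"].astype(float)
bl=lambda s:s[...,0]-1.0*s[...,2]-0*s[...,1]
k=line(T,edge(I,lambda s:s[...,0]-s[...,1],143,155,range(204,226),'r'),156,'y');print("blue +x",k,np.polyval(k[0],175))
E1=edge(I,lambda s:s[...,0]-s[...,1],224,236,range(200,224),'c');k=line(T,E1,156,'x');print("blue -y",k,np.polyval(k[0],593))
print([round(e[0],1) for e in E1])
# grey far side -y rim via bottom right
print((I[210,222:245]).astype(int).tolist())
S=imaging.camera("scene")
E

```

```text
blue +x (array([ -0.032, 690.541]), 0.2, 22) 684.8615321134263
blue -y (array([ -0.016, 134.769]), 0.42, 24) 125.01803504454462
[np.float64(229.3), np.float64(229.3), np.float64(229.3), np.float64(229.2), np.float64(228.9), np.float64(228.8), np.float64(228.7), np.float64(228.6), np.float64(228.7), np.float64(228.7), np.float64(228.7), np.float64(228.7), np.float64(228.7), np.float64(228.7), np.float64(228.7), np.float64(228.7), np.float64(228.7), np.float64(228.8), np.float64(228.8), np.float64(228.8), np.float64(228.8), np.float64(228.6), np.float64(228.3), np.float64(228.0)]
[[220, 101, 57], [220, 100, 58], [219, 99, 56], [200, 94, 56], [226, 106, 62], [235, 110, 63], [170, 75, 39], [92, 53, 36], [72, 70, 65], [65, 65, 61], [72, 71, 66], [68, 68, 63], [64, 64, 59], [60, 65, 39], [57, 71, 22], [54, 69, 17], [56, 69, 14], [57, 71, 19], [57, 71, 23], [54, 69, 18], [54, 67, 17], [58, 74, 21], [59, 75, 23]]
```

```bash
python3 - <<'E'
from h import *
np.set_printoptions(precision=3,suppress=True)
T=imaging.camera("top");I=T["img"].astype(float)
E1=edge(I,green,230,241,range(180,222),'c')
for z in(0,5,10): k=line(T,E1,z,'x');print(z,k,np.polyval(k[0],593))
S=imaging.camera("scene")
# sockets in the scene crop b.png
print("scene sockets z44",[onz(S,(190+x/4,180+y/4),44)[:2] for x,y in((572,207),(707,252),(483,334),(629,389))])
E

```

```text
0 (array([  0.022, 117.492]), 0.26, 42) 130.7311217305138
5 (array([  0.022, 116.929]), 0.26, 42) 130.1678412002023
10 (array([  0.022, 116.366]), 0.25, 42) 129.60456066989076
scene sockets z44 [array([520.34 , 141.715]), array([518.379, 239.552]), array([667.028, 146.596]), array([665.486, 245.282])]
```

>>> servo_tool(grip=[-1,-1,-1,-1,-1,-1,-1,-1,-1], slide=[[-0.07,0.04,-0.5],[0,0,-1.0],[0,0,-1.0],[0,0,-1.0],[0,0,-1.0],[0,0,-0.6],[0,0,-0.2],[0,0,0],[0,0,0]], twist=[[0,0,0.1],[0,0,0],[0,0,0],[0,0,0],[0,0,0],[0,0,0],[0,0,0],[0,0,0],[0,0,0]])

```text
t: 10.95
ee_pos: [592.7, 194.2, 125.7]
tool_rot: [-3.141, -0.001, 0.025]
wrist_force: [-0.4, -0.2, -5.5]
opening: 14.1
finger_force: 30.0
```

>>> servo_tool(grip=[-1,-1,-1,-1,-1,-1], slide=[[0,-0.08,-0.3],[0,0,-0.2],[0,0,-0.1],[0,0,-0.1],[0,0,0],[0,0,0]], twist=[[0,0,0],[0,0,0],[0,0,0],[0,0,0],[0,0,0],[0,0,0]])

```text
t: 11.7
ee_pos: [592.2, 193.3, 118.1]
tool_rot: [3.141, 0.0, 0.025]
wrist_force: [-0.5, -0.5, -5.3]
opening: 13.5
finger_force: 30.0
```

>>> servo_tool(grip=[-1,-1,-1,-1,-1], slide=[[0,0,-0.1],[0,0,-0.1],[0,0,-0.05],[0,0,0],[0,0,0]], twist=[[0,0,0],[0,0,0],[0,0,0],[0,0,0],[0,0,0]])

```text
t: 12.32
ee_pos: [591.9, 193.3, 116.3]
tool_rot: [-3.142, 0.001, 0.025]
wrist_force: [-4.3, -0.0, 1.1]
opening: 13.9
finger_force: 30.0
```

>>> servo_tool(grip=[-1,-1,-1,-1,-1], slide=[[-0.08,0,0],[0,0,0],[0,0,-0.05],[0,0,0],[0,0,0]], twist=[[0,0,0],[0,0,0],[0,0,0],[0,0,0],[0,0,0]])

```text
t: 12.95
ee_pos: [591.6, 193.4, 115.5]
tool_rot: [-3.141, -0.0, 0.025]
wrist_force: [-4.4, 0.7, 2.5]
opening: 13.3
finger_force: 30.0
```

```bash
python3 - <<'E'
from h import *
np.set_printoptions(precision=2,suppress=True)
S=imaging.camera("scene")
cv2.imwrite("pics/f.png",cv2.resize(S["img"][200:310,290:390],(700,770)[::1] if 0 else (545,600),interpolation=cv2.INTER_CUBIC))
o=monitor.get_obs();print(*[np.array(o[k]) for k in("ee_pos","tool_rot","wrist_force","wrist_torque")],o["t"])
E
```

```text
[591.66 193.36 115.5 ] [-3.14 -0.    0.03] [-5.03 -0.86  3.13] [-0.02  0.47  0.02] 13.0
```

View pics/f.png

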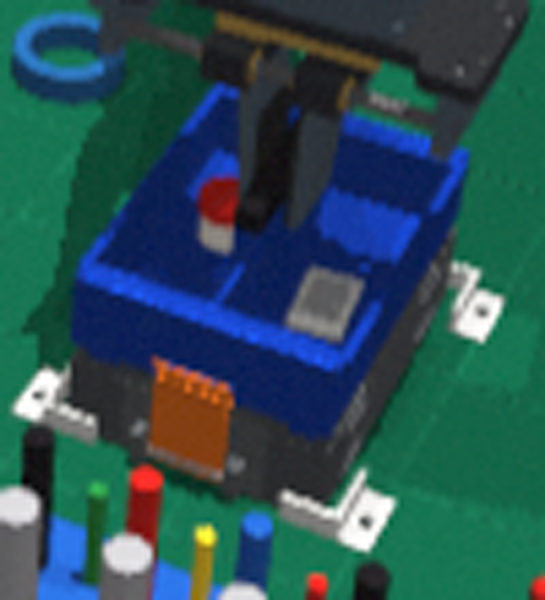

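>>> servo_tool(grip=[-1,-1,-1,-1], slide=[[-0.08,0,0],[0,0,0],[0,0,-0.05],[0,0,0]], twist=[[0,0,0],[0,0,0],[0,0,0],[0,0,0]])

```text
t: 13.5
ee_pos: [591.6, 193.4, 115.4]
tool_rot: [-3.141, -0.002, 0.025]
wrist_force: [-1.4, 0.1, 4.7]
opening: 13.7
finger_force: 30.0
```

>>> servo_tool(grip=[-1,-1,-1,-1], slide=[[0,0.1,0.05],[0,0.1,0],[0,0,0],[0,0,0]], twist=[[0,0,0],[0,0,0],[0,0,0],[0,0,0]])

```text
t: 14.0
ee_pos: [591.3, 194.1, 115.3]
tool_rot: [3.139, -0.001, 0.026]
wrist_force: [0.1, -4.6, 4.7]
opening: 13.9
finger_force: 30.0
```

>>> servo_tool(grip=[-1,-1,-1,-1,-1], slide=[[0,-0.1,0],[0,-0.1,0],[0,-0.1,0],[0,-0.1,0],[0,0,0]], twist=[[0,0,0],[0,0,0],[0,0,0],[0,0,0],[0,0,0]])

```text
t: 14.62
ee_pos: [591.2, 192.7, 115.2]
tool_rot: [-3.139, -0.001, 0.025]
wrist_force: [3.4, 3.6, -0.3]
opening: 14.0
finger_force: 30.0
```

>>> servo_tool(grip=[-1,-1,-1,-1,-1], slide=[[0.02,0.1,0],[0,0.1,-0.05],[0,0,-0.1],[0,0,-0.1],[0,0,0]], twist=[[0,0,0],[0,0,0],[0,0,0],[0,0,0],[0,0,0]])

```text
t: 15.25
ee_pos: [591.3, 193.0, 114.3]
tool_rot: [3.141, -0.001, 0.025]
wrist_force: [1.7, 1.0, 8.7]
opening: 14.0
finger_force: 30.0
```

>>> servo_tool(grip=[-1,-1,-1], slide=[[0,0,-0.1],[0,0,-0.1],[0,0,0]], twist=[[0,0,0],[0,0,0],[0,0,0]])

```text
t: 15.62
ee_pos: [591.6, 193.0, 113.0]
tool_rot: [3.141, -0.003, 0.026]
wrist_force: [0.3, 0.3, 12.0]
opening: 13.6
finger_force: 30.0
```

>>> servo_tool(grip=[-1,-1,-1], slide=[[0,0,-0.1],[0,0,-0.1],[0,0,0]], twist=[[0,0,0],[0,0,0],[0,0,0]])

```text
t: 16.0
ee_pos: [591.9, 193.0, 111.7]
tool_rot: [3.141, -0.004, 0.026]
wrist_force: [-1.5, 0.7, 15.4]
opening: 13.7
finger_force: 30.0
```

>>> servo_tool(grip=[-1,-1,-1], slide=[[0,0,-0.1],[0,0,-0.1],[0,0,0]], twist=[[0,0,0],[0,0,0],[0,0,0]])

```text
t: 16.38
ee_pos: [590.1, 192.8, 109.0]
tool_rot: [3.141, 0.001, 0.026]
wrist_force: [-3.0, 0.8, 13.1]
opening: 13.9
finger_force: 30.0
```

>>> servo_tool(grip=[-1,-1,-1], slide=[[0,0,-0.1],[0,0,-0.1],[0,0,0]], twist=[[0,0,0],[0,0,0],[0,0,0]])

```text
t: 16.75
ee_pos: [591.1, 192.8, 107.0]
tool_rot: [3.141, -0.001, 0.026]
wrist_force: [-0.9, 0.3, 13.0]
opening: 13.7
finger_force: 30.0
```

>>> servo_tool(grip=[-1,-1,-1], slide=[[0,0,-0.1],[0,0,-0.1],[0,0,0]], twist=[[0,0,0],[0,0,0],[0,0,0]])

```text
t: 17.12
ee_pos: [591.1, 192.8, 107.0]
tool_rot: [3.141, -0.002, 0.026]
wrist_force: [-3.0, -0.7, 22.9]
opening: 13.8
finger_force: 30.0
```

>>> servo_tool(grip=[-1,-1,-1,-0.3,-0.3,-0.3,-0.3,-0.3], slide=[[0,0,0.2],[0,0,0.25],[0,0,0],[0,0,0],[0,0,0],[0,0,0.5],[0,0,1.5],[0,0,3]], twist=[[0,0,0],[0,0,0],[0,0,0],[0,0,0],[0,0,0],[0,0,0],[0,0,0],[0,0,0]])

```text
t: 18.12
ee_pos: [590.3, 193.0, 157.5]
tool_rot: [3.141, 0.002, 0.025]
wrist_force: [0.1, -0.4, -0.8]
opening: 31.7
finger_force: 0.0
```

>>> servo_tool(grip=[-0.3,-0.3,-0.3,-0.3,-0.3,-0.3,-0.3,-0.3,-0.3], slide=[[0,0,4],[0,0,4],[-2,-4,0],[-2,-5,0],[-2,-5,0],[-2,-5,0],[-2,-5,0],[-2,-3,0],[0,0,0]], twist=[[0,0,0],[0,0,0],[0,0,0],[0,0,0],[0,0,0],[0,0,0],[0,0,0],[0,0,0],[0,0,0]])

```text
t: 19.25
ee_pos: [469.9, -78.3, 238.6]
tool_rot: [3.141, -0.001, 0.022]
wrist_force: [-0.3, 0.1, 1.0]
opening: 32.1
finger_force: 0.0
```

```bash
python3 - <<'E'
from h import *
np.set_printoptions(precision=1,suppress=True)
C=look();T=C["top"];S=C["scene"]
cv2.imwrite("pics/g.png",np.hstack([cv2.resize(T["img"][140:260,160:260],(400,480),interpolation=cv2.INTER_CUBIC),cv2.resize(S["img"][200:310,290:382],(400,480),interpolation=cv2.INTER_CUBIC)]))
r={n:pinpoint("tray_end",c) for n,c in C.items()}
for n in r: print(n,[(np.array(d["xy"]),round(d["p"],2),onz(C[n],d["xy"],85)) for d in r[n]])
a={n:pinpoint("tray_grip",c) for n,c in C.items()}
if all(a.values()): print(*tri([(C[n],a[n][0]["xy"]) for n in C]))
E
```

```text
scene [(array([326.4, 256.8]), 0.81, array([666.9, 186.8,  85. ])), (array([352. , 224.4]), 0.72, array([514.2, 190.9,  85. ]))]
top [(array([204.1, 228.9]), 0.81, array([511.1, 193.2,  85. ])), (array([201.5, 165.1]), 0.71, array([668.2, 203.4,  85. ]))]
[593.6 193.4 100.7] [0.7, 0.7]
```

View pics/g.png

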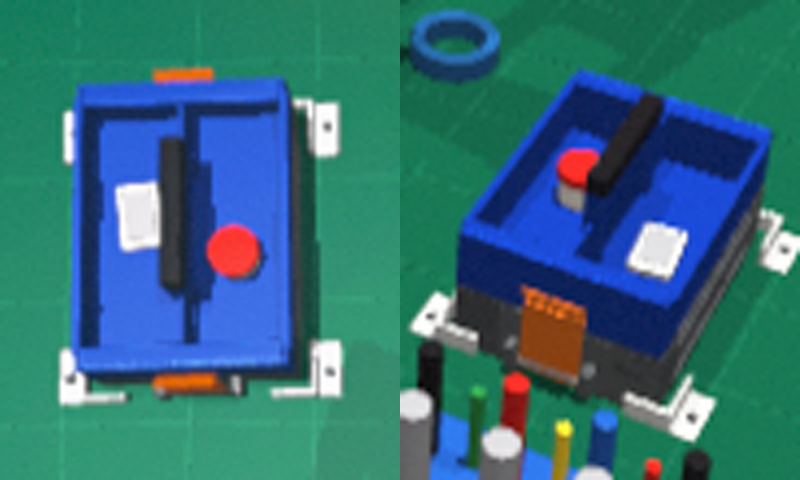

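>>> servo_tool(grip=[-1,-1,-1,-1,-1,-1,-1,-1,-1,-1,-1], slide=[[0.7,4.5,0],[0.7,4.5,0],[0.7,4.5,0],[0.7,4.5,0],[0.7,4.5,0],[0.6,4.5,0],[0,0,-4],[0,0,-4],[0,0,-3.8],[0,0,0],[0,0,0]], twist=[[0,0,0],[0,0,0],[0,0,0],[0,0,0],[0,0,0],[0,0,0],[0,0,0],[0,0,0],[0,0,0],[0,0,0],[0,0,0]])

```text
t: 20.92
ee_pos: [513.0, 194.1, 120.5]
tool_rot: [-3.141, -0.002, 0.026]
wrist_force: [0.4, -0.7, 0.6]
opening: 0.6
finger_force: 0.0
```

>>> servo_tool(grip=[-1,-1,-1,-1,-1], slide=[[-0.2,-0.2,-0.8],[0,0,-0.6],[0,0,-0.2],[0,0,-0.2],[0,0,0]], twist=[[0,0,0],[0,0,0],[0,0,0],[0,0,0],[0,0,0]])

```text
t: 21.55
ee_pos: [510.0, 191.2, 102.2]
tool_rot: [3.142, -0.0, 0.025]
wrist_force: [-0.9, -0.9, 6.9]
opening: 0.6
finger_force: 3.0
```

>>> servo_tool(grip=[-1,-1,-1,-1], slide=[[0,0,-0.15],[0,0,-0.1],[0,0,0],[0,0,0]], twist=[[0,0,0],[0,0,0],[0,0,0],[0,0,0]])

```text
t: 22.05
ee_pos: [510.0, 191.2, 102.1]
tool_rot: [-3.141, -0.002, 0.025]
wrist_force: [-7.8, -2.6, 20.5]
opening: 0.5
finger_force: 10.3
```

>>> servo_tool(grip=[-1,-1,-1,-1,-1,-1,-1,-1,-1,-1], slide=[[0,0,2],[0,0,4.5],[4,0.1,0],[4.1,0.1,0],[4.1,0.1,0],[4,0.1,0],[0,0,-2],[0,0,-2.4],[0,0,0],[0,0,0]], twist=[[0,0,0],[0,0,0],[0,0,0],[0,0,0],[0,0,0],[0,0,0],[0,0,0],[0,0,0],[0,0,0],[0,0,0]])

```text
t: 23.3
ee_pos: [672.5, 195.5, 120.7]
tool_rot: [-3.141, -0.001, 0.025]
wrist_force: [-0.0, -0.0, 0.0]
opening: 0.2
finger_force: 0.0
```

>>> servo_tool(grip=[-1,-1,-1,-1,-1], slide=[[0,0,-0.8],[0,0,-0.7],[0,0,-0.2],[0,0,-0.2],[0,0,0]], twist=[[0,0,0],[0,0,0],[0,0,0],[0,0,0],[0,0,0]])

```text
t: 23.92
ee_pos: [671.5, 195.2, 102.3]
tool_rot: [3.141, 0.0, 0.025]
wrist_force: [-3.4, -1.1, 6.1]
opening: 0.6
finger_force: 3.4
```

>>> servo_tool(grip=[-1,-1,-1,-1], slide=[[0,0,-0.15],[0,0,-0.1],[0,0,0],[0,0,0]], twist=[[0,0,0],[0,0,0],[0,0,0],[0,0,0]])

```text
t: 24.42
ee_pos: [671.6, 195.2, 102.2]
tool_rot: [-3.141, -0.001, 0.025]
wrist_force: [-5.6, -2.6, 15.8]
opening: 0.5
finger_force: 8.0
```

Both ends are solid at 85 mm, so the tray is home. I'll retreat and hand in.

>>> servo_tool(grip=[-1,-1,-1,-1,-1,-1,-1,-1], slide=[[0,0,2],[0,0,4],[0,0,5],[-3,-5,2],[-3,-5,0],[-3,-5,0],[0,0,0],[0,0,0]], twist=[[0,0,0],[0,0,0],[0,0,0],[0,0,0],[0,0,0],[0,0,0],[0,0,0],[0,0,0]])

```text
t: 25.42
ee_pos: [582.5, 45.5, 228.7]
tool_rot: [-3.141, -0.002, 0.025]
wrist_force: [-0.0, 0.4, 0.1]
opening: 0.8
finger_force: 0.0
```

```bash
python3 -c "
from h import *
print(monitor.get_obs()['ee_pos'],bot.job_done())"
```

```text
the job is handed in; nothing more can be done
[582.49054856  45.52184907 228.69974751] None
```

The blue tray, with the shield and screw jar still in it, is home and level on the grey tray, and the job is handed in at about 25 s; both end ledges held firm at 85 mm when pressed (16 to 21 N), which I take to mean both clips snapped.

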